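# Unclamp a separation column and show its end to the inspection camera

### The arm

A 6-joint arm with a two-finger parallel gripper is mounted at the origin on a cart in front of the work surface, level with it; the furniture and walls round the work are solid. World frame = base frame: x ahead of the robot, y to its left, z up, the work surface at z = 0. Lengths are in m, angles in degrees, forces in N, time in s.
With the tool pointing down it reaches from about 0.275 to 0.825 m from the base axis. Payload 4.9 kg.
Tool frame: the origin (TCP) lies midway between the tips of the shut fingers; the grasp point (between the pads) lies 19 mm behind it; z points along the fingers, y is the line along which they close (so a half turn about z gives the same grasp; the last joint's range is limited). The gripper opens to 85 mm and grips with 20 to 120 N. Pads are 22 mm wide; open, the fingers measure 114 mm over their backs; the gripper's body (76 mm by 85 mm) begins 54 mm behind the grasp point. The pads swing forward as they close: fully open they stand 13 mm farther back than shut.
Start: joints at [-78.507, 18.69, -11.035, 60.275, 0, 82.311], TCP at [0.181, -0.519, 0.231] pointing down, gripper open.
Joint ranges: [-152.03, 152.03], [-55.5, 102.48], [-74.3, 77.21], [-110.64, 120.58], [-84.22, 78.4], [-180, 180]. Speed limits (degrees/s): [147.25, 147.25, 180, 180, 180, 180].

### API

Orientations are given as [roll, pitch, yaw] about the fixed x, y, z axes, in that order (R = Rz(yaw) Ry(pitch) Rx(roll)).
In Python, from workcell import * gives the robot as it stands. The module is installed in compiled form; this text tells all that it offers.
- The arm moves only by the tool play_rows, never from a script. Its argument "motion" is one flat list of numbers, 4 for each row, row after row: the shift along the world's x, y, z in mm, then the turn about the world's z in degrees. A call has exactly 8 rows; each row shifts and turns the commanded pose from where the row before left it; what a row does not reach is not made up. A row lasts 1/8 s, in which the tool goes at most 62.5 mm and 10.7 degrees, less where a joint would pass 70% of its speed; a pose out of reach is approached as far as the arm can. A call is refused whole if a number of a shift passes 62.5 or a number of a turn 10.7, either way. A call with a gripper value outside its range is refused whole. "claw" is the gripper's target within -1 to 1 (fully open at 1, half-way at 0, shut at -1), set as the call begins (left out, the last holds). The fingers move at their own pace and stop on an object; "grip_force" is the grip in N (left out, the last holds). Time passes only in rows, so rows that do not move let the fingers close, or fill a call up. It gives the time, the measured TCP pose, the force, the opening and the grip force at its end, in the units of the state.
- get_obs(): the state, without advancing time (a new reading comes with each control period).
- camera(name): name is "side" or "top"; returns a dict with "image" (420x560x3 uint8, red, green, blue), "K" (3x3 intrinsics, pixels), "R" (3x3) and "t" (3): a world point X has camera coordinates R X + t. Camera axes: x right, y down, z forward; pixel columns grow to the right and rows downward; lengths in m; the calibration is good to about 2 mm. A picture is of the moment at which its call begins. There is no depth.
- finish_job(): hands the job in; it is judged then, once.
Trained networks look in a picture, given as the dict that the camera call returned (one of the last four; its "shot" number tells which), for a name from the list of things; names that differ only in an ending like _2 or _b are one class to them, and where a whole thing is asked for, a point or a joint stands for the part that bears it (a point fixed in the world has none). Each returns a list of dicts, best first, with "confidence" (0 to 1); they miss things now and then, are a little off and sometimes report something else, mostly with a low value. They report only what shows in the picture. A call takes as long as a camera call.
- trace(picture, query): "mask" (420x560 bool, what is visible of it).
- landmark_of(picture, query): "xyz" ([x, y, z] in m, in world coordinates, good to about 4 mm: a listed point, or the origin of a listed thing).
The state is a dict: "time_s": time; "joint_pos": joint angles; "joint_vel": joint speeds; "joint_torque": joint torques, N m; "eef_pos": TCP position; "eef_rot": TCP orientation; "force": force on the tool from outside, world axes, zero at the start; "moment": the same for the moment, N m; "gripper_width": finger opening in m; "gripper_force": force on a finger pad.
Only numpy, scipy, OpenCV 4.12 (cv2) and the standard library are available. Lean on these libraries where they do the work, as an engineer would, in place of code of your own. Each camera call takes 0.05 s, during which the arm holds its last target. There are 200 camera calls.

### The job

Wind the handwheel of the column fixture counterclockwise (seen from above) until the keeper cap is fully back against its stop, then lift the short steel column out of its saddles. Show either of its ends to the inspection camera on the stand: in the air, the end tip at the focus point 60 mm straight in front of the lens, and the column pointing straight along the camera's line of sight. Finish while holding it still there (do not let go or put it down), with the keeper left back, the camera not bumped, and the long column, the timer and the beaker left where they are.

Things in the scene. Friction and masses are not known exactly. Their poses are not given: they have to be found in the camera images.
- fixture: Column fixture fixed to the bench: aluminium plate 84 x 280 x 10 mm. Origin on the bench under the middle of the column; the plate runs 75 mm to its +y and 205 mm to its -y. Own y axis runs along the column, z up. The keeper cap, 34 mm wide, top 59 mm above the bench, at y = -44 to -75 mm when closed, covers one end nut of the column so that it cannot be lifted.
- saddles (a point): on the column's axis, midway between the two dark saddles (8 mm wide, centred 26 mm either way along the fixture's y) that carry the column; its axis lies 41 mm above the bench. The saddle cheeks rise to 43 mm; the column lifts straight up. Between the saddles 44 mm along y are free for gripper fingers, down to the plate at 10 mm.
- wheel_axis (a point): on the handwheel's vertical axis at the height of its rim, 62 mm above the bench; 170 mm from the fixture's origin to its -y. The wheel is 72 mm in diameter.
- keeper (a joint): slide of the keeper cap along the fixture's -y, in m: 0 = over the column's end, 0.024 = fully back against the stop collars (column free). Driven only by the handwheel, 3.2 mm per radian.
- handwheel (a joint): angle of the handwheel in rad; grows counterclockwise seen from above, which draws the keeper back; 7.5 = stop (keeper at 0.024). Starts between 0 and about 1. At angle 0 the crank knob lies towards the fixture's +y from the wheel's axis. Turns easily (about 1 N at the knob) and stays where it is left.
- crank_grip (a point): middle of the upright black crank knob on the handwheel, 28 mm from the wheel's axis, 82 mm above the bench. The knob is round, 15 to 17 mm thick and 34 mm tall (64 to 98 mm above the bench), and spins freely on its own pin, so it can be held and led round without turning the hand.
- column: the short steel separation column, 119 mm long, 0.13 kg; lies along its own y axis; origin at the underside of its middle, 7.5 mm below its axis. Smooth tube 14 mm thick from y = -38 to +34 mm, hexagon nuts 18 mm wide beyond it, thin end tips of 8 mm. Starts in the saddles of the fixture, its y axis along the fixture's y.
- column_end_a (a point): centre of the column's end tip at its own +y, 60 mm from the middle, on its axis
- column_end_b (a point): centre of the column's other end tip, at its own -y, 60 mm from the middle, on its axis
- camera_stand: fixed stand of the inspection camera: foot 110 x 100 mm, round post, 316 mm tall; origin at the bench; the camera looks over its own -x side, and downwards by 20 to 40 degrees.
- camera_head: the camera on the stand, a grey box 60 x 50 x 46 mm with a round lens of 44 mm across its ring light; origin at its tilt pivot 300 mm above the bench; its own x axis is the line of sight, the camera looking along its -x. Stiff tilt joint; do not touch.
- camera_lens (a point): centre of the lens front, on the line of sight
- camera_focus (a point): the focus point, 60 mm in front of the lens on the line of sight: the end tip of the column has to be here
- long_column: bystander: the long steel column, 194 mm, lying on the bench, origin at its underside middle
- bench_timer: bystander: white bench timer 24 x 66 x 62 mm standing on the bench, origin at its underside middle
- glass_beaker: bystander: small beaker 53 mm across, 61 mm high, origin at its underside middle

How it is judged:
By the outcome, as a careful person would: the job done as asked, in the order asked, and still so for the second after the job is handed in, while the arm keeps its last pose, push and grip.
It also fails if it takes over 64 s, if anything falls off the work surface, if the arm or the gripper's body presses on something with over 40 N, if the wrist force passes 120 N, or if a joint passes its speed limit or range.

## Working session

There is one attempt and no reset: what is moved stays moved. The work goes in short steps, Python scripts to look and compute and a tool call to move; the robot and the scene stay as the last step left them, time stands still between calls to the robot, and variables do not carry over. Pictures are saved under pics/ and viewed, at most 10 in all, crops included, and the job is handed in when it is done.

Besides the shell and the picture viewer there is one more tool, called after "Emit:" by a JSON object that holds its "op" and its "data". play_rows: Moves the arm, as the interface text tells. Its arguments: {"type":"object","properties":{"motion":{"type":"array","items":{"type":"number"}},"claw":{"type":"number"},"grip_force":{"type":"number"}},"required":["motion"]}

```bash
mkdir -p pics; cat > h.py <<'E'
from workcell import *
import numpy as np, cv2
def shot(n,save=None):
    c=camera(n)
    if save: cv2.imwrite('pics/'+save,c['image'][:,:,::-1])
    return c
def proj(c,X):
    p=c['K']@(c['R']@np.array(X)+c['t']); return p[:2]/p[2]
def atz(c,uv,z):
    d=c['R'].T@np.linalg.inv(c['K'])@np.array([*uv,1.]); o=-c['R'].T@c['t']
    return o+d*(z-o[2])/d[2]
def look(c,qs):
    for q in qs:
        r=landmark_of(c,q)
        for k in r[:2]: print(c['shot'],q,np.round(k['xyz'],4),round(k['confidence'],2),np.round(proj(c,k['xyz'])))
E
python3 - <<'E'
from h import *
for n in('side','top'):
    c=shot(n,n+'0.png'); print(n,np.round(-c['R'].T@c['t'],3))
    look(c,['fixture','saddles','wheel_axis','crank_grip','column','column_end_a','column_end_b','camera_stand','camera_head','camera_lens','camera_focus','long_column','bench_timer','glass_beaker'])
print(get_obs())
E
```

```text
side [ 0.158 -1.49   0.795]
1 saddles [0.4926 0.0187 0.0429] 0.96 [237. 247.]
1 wheel_axis [ 0.52   -0.1576  0.062 ] 0.79 [258. 265.]
1 wheel_axis [5.393e-01 4.046e-01 1.000e-04] 0.37 [227. 216.]
1 crank_grip [ 0.5064 -0.5106  0.0009] 0.74 [290. 351.]
1 crank_grip [ 0.5061 -0.1267  0.0845] 0.44 [251. 254.]
1 column [0.4912 0.0159 0.0343] 0.63 [236. 250.]
1 column_end_a [0.475  0.0775 0.0408] 0.54 [228. 241.]
1 column_end_a [ 0.4997 -0.0464  0.0393] 0.45 [243. 256.]
1 column_end_b [0.475  0.0775 0.0408] 0.54 [228. 241.]
1 column_end_b [ 0.4997 -0.0464  0.0393] 0.45 [243. 256.]
1 camera_head [0.6968 0.3145 0.2972] 0.7 [270. 148.]
1 camera_lens [0.6236 0.3052 0.2565] 0.66 [253. 160.]
1 camera_lens [0.4738 0.0747 0.0391] 0.51 [228. 242.]
1 camera_focus [0.5708 0.3012 0.2232] 0.6 [239. 170.]
1 long_column [ 0.5071 -0.5098  0.0023] 0.61 [290. 351.]
1 long_column [0.5722 0.2983 0.2232] 0.27 [240. 170.]
1 bench_timer [ 0.5906 -0.3935  0.0012] 0.84 [306. 320.]
1 bench_timer [0.5402 0.4074 0.0036] 0.54 [227. 214.]
1 glass_beaker [0.542  0.4068 0.0023] 0.5 [227. 215.]
top [ 0.451 -0.082  1.274]
[... 1078 characters left out ...]
144. 223.]
{'time_s': 1.5, 'joint_pos': array([-7.85056132e+01,  1.86905725e+01, -1.10341491e+01,  6.02761218e+01,
       -1.54173687e-04,  8.23115325e+01]), 'joint_vel': array([-0.00844124, -0.0716311 , -0.00284204,  0.06804314, -0.00992818,
        0.01841307]), 'joint_torque': array([ 3.79771864e-04, -4.43325412e+01,  2.62751323e+01,  1.27291325e-03,
       -2.28148065e-04,  7.77012502e-06]), 'eef_pos': array([ 0.1807407 , -0.51947416,  0.23128104]), 'eef_rot': array([-1.79999144e+02,  3.99593863e-05,  1.91828544e+01]), 'force': array([-0.76962012, -0.38704373, -0.29836132]), 'moment': array([0.03645696, 0.00469766, 0.06925578]), 'gripper_force': 0.0, 'gripper_width': 0.08540862638603156}
```

View pics/side0.png

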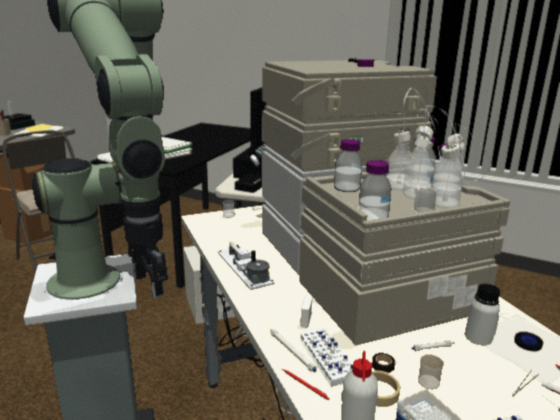

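View pics/top0.png

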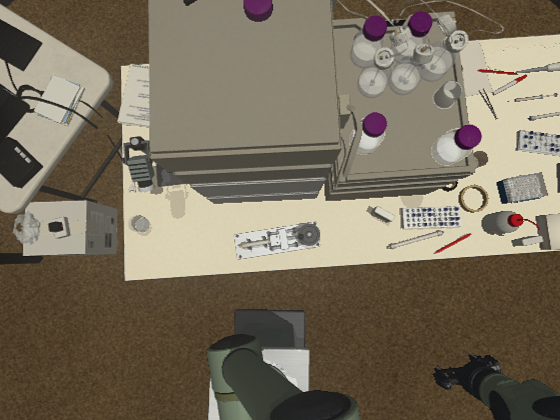

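```bash
python3 - <<'E'
from h import *
s={}
for i in range(4):
  for n in('side','top'):
    c=shot(n)
    for q in ['wheel_axis','crank_grip','column_end_a','camera_stand','camera_head','camera_lens','camera_focus']:
        for k in landmark_of(c,q)[:2]: s.setdefault((n,q),[]).append([*np.round(k['xyz'],4),round(k['confidence'],2)])
    if i==0:
        im=c['image'][:,:,::-1]
        if n=='top':
            print('stack',[np.round(atz(c,p,0),3) for p in((190,185),(213,203),(322,195),(465,186))])
            A=im[215:265,225:330]
            B=im[125:195,120:190]
        else: C=im[235:290,215:275]; D=im[135:190,235:300]
for k,v in s.items():
    print(k); print(np.array(v))
t=lambda a:cv2.resize(a,(400,300),interpolation=cv2.INTER_CUBIC)
cv2.imwrite('pics/crop.png',np.vstack([np.hstack([t(A),t(C)]),np.hstack([t(B),t(D)])]))
E
```

```text
stack [array([0.683, 0.252, 0.   ]), array([0.622, 0.171, 0.   ]), array([ 0.655, -0.199,  0.   ]), array([ 0.693, -0.682,  0.   ])]
('side', 'wheel_axis')
[[ 0.5195 -0.1583  0.059   0.89  ]
 [ 0.5197 -0.1531  0.062   0.84  ]
 [ 0.5232 -0.1563  0.0619  0.86  ]
 [ 0.5202 -0.1533  0.0601  0.63  ]
 [ 0.5922 -0.3914 -0.0009  0.24  ]]
('side', 'crank_grip')
[[ 0.5089 -0.1258  0.0835  0.59  ]
 [ 0.509  -0.1274  0.0831  0.52  ]
 [ 0.6973  0.3101  0.295   0.34  ]
 [ 0.5097 -0.1275  0.0846  0.56  ]
 [ 0.5116 -0.126   0.0829  0.61  ]
 [ 0.4911  0.0141  0.0326  0.36  ]]
('side', 'column_end_a')
[[ 0.4763  0.0743  0.0399  0.43  ]
 [ 0.4977 -0.0479  0.0406  0.37  ]
 [ 0.4741  0.0766  0.0407  0.48  ]
 [ 0.4984 -0.0468  0.0421  0.45  ]
 [ 0.4727  0.0757  0.0417  0.54  ]
 [ 0.5013 -0.0479  0.0415  0.47  ]
 [ 0.5922 -0.3886 -0.0034  0.45  ]
 [ 0.4956 -0.0498  0.0392  0.4   ]]
('side', 'camera_head')
[[ 0.6974  0.3103  0.2973  0.51  ]
 [ 0.4904  0.0203  0.0448  0.41  ]
 [ 0.6971  0.3132  0.2962  0.66  ]
 [ 0.4754  0.0763  0.04    0.69  ]
 [ 0.6969  0.3117  0.2959  0.53  ]
 [ 0.6979  0.3113  0.2993  0.
[... 1100 characters left out ...]
0.47  ]
 [ 0.4961 -0.0494  0.0376  0.54  ]
 [ 0.4737  0.0753  0.0391  0.45  ]]
('top', 'camera_stand')
[[ 7.256e-01  3.191e-01 -6.000e-04  6.400e-01]
 [ 7.259e-01  3.185e-01  2.000e-04  8.000e-01]
 [ 7.303e-01  3.197e-01  2.000e-03  8.400e-01]
 [ 7.251e-01  3.191e-01  3.300e-03  5.700e-01]]
('top', 'camera_head')
[[0.6986 0.3149 0.2991 0.81  ]
 [0.6962 0.3127 0.293  0.84  ]
 [0.4884 0.0175 0.0358 0.58  ]
 [0.7022 0.3141 0.2989 0.59  ]
 [0.4844 0.0142 0.0421 0.32  ]
 [0.6971 0.3116 0.2982 0.71  ]]
('top', 'camera_lens')
[[ 0.6195  0.3018  0.2565  0.95  ]
 [ 0.6202  0.3024  0.2553  0.62  ]
 [ 0.622   0.302   0.2531  0.7   ]
 [ 0.5096 -0.5044  0.0015  0.72  ]
 [ 0.6201  0.3004  0.2568  0.57  ]]
```

View pics/crop.png

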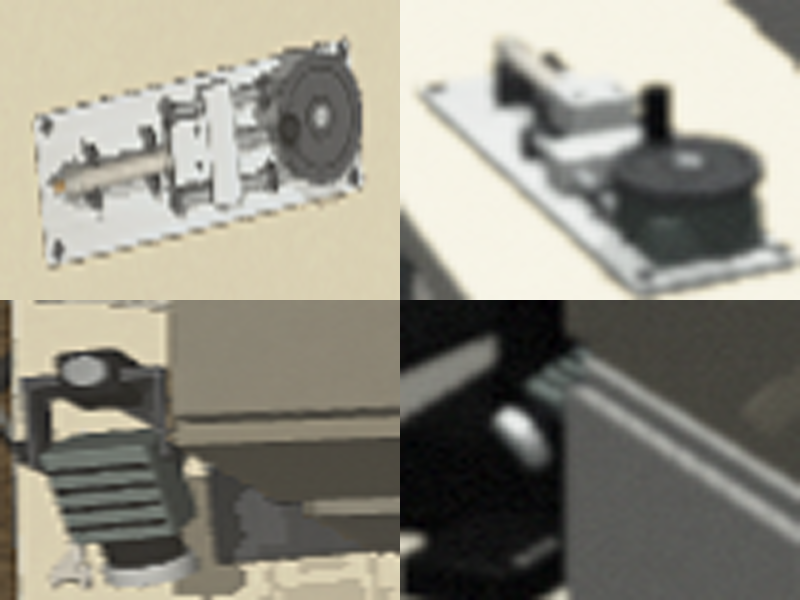

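Emit:
{"op": "play_rows", "data": {"motion": [25, 30, 0, 10.2, 25, 30, 0, 10.2, 25, 30, 0, 10.2, 25, 30, 0, 10.2, 25, 30, 0, 10.2, 25, 30, 0, 10.2, 25, 30, 0, 10.2, 25, 30, 0, 10.5], "claw": 0.2, "grip_force": 20}}

```text
time_s: 5.7
eef_pos: [0.3815, -0.2785, 0.2315]
eef_rot: [180.0, 0.0, 101.4]
force: [0.7, -0.5, -0.1]
gripper_width: 0.0515
gripper_force: 0.0
```

Emit:
{"op": "play_rows", "data": {"motion": [25, 30, -10, 0, 25, 30, -10, 0, 25, 30, -15, 0, 20, 25, -15, 0, 15, 20, -15, 0, 10, 10, -10, 0, 10, 7.5, -6, 0, 0, 0, 0, 0]}}

```text
time_s: 6.7
eef_pos: [0.5111, -0.1271, 0.1501]
eef_rot: [-180.0, 0.0, 101.1]
force: [-0.6, 0.5, 0.3]
gripper_width: 0.0513
gripper_force: 0.0
```

Emit:
{"op": "play_rows", "data": {"motion": [0, 0, -20, 0, 0, 0, -20, 0, 0, 0, -20, 0, 0, 0, -12, 0, 0, 0, -8, 0, 0, 0, 0, 0, 0, 0, 0, 0, 0, 0, 0, 0]}}

```text
time_s: 7.7
eef_pos: [0.5112, -0.1272, 0.0709]
eef_rot: [179.9, 0.0, 101.1]
force: [0.0, 0.3, 0.3]
gripper_width: 0.0516
gripper_force: 0.0
```

Emit:
{"op": "play_rows", "data": {"motion": [0, 0, 0, 0, 0, 0, 0, 0, 0, 0, 0, 0, 0, 0, 0, 0, 0, 0, 0, 0, 0, 0, 0, 0, 0, 0, 0, 0, 0, 0, 0, 0], "claw": -1}}

```text
time_s: 8.7
eef_pos: [0.5108, -0.127, 0.0704]
eef_rot: [180.0, 0.0, 101.1]
force: [-1.0, 1.4, 5.3]
gripper_width: 0.0157
gripper_force: 19.8
```

```bash
python3 - <<'E'
from h import *
c=shot('side'); a=c['image'][215:295,210:300,::-1]
d=shot('top'); b=d['image'][205:275,250:340,::-1]
cv2.imwrite('pics/k.png',np.hstack([cv2.resize(x,(400,340),interpolation=cv2.INTER_CUBIC) for x in(a,b)]))
o=get_obs();print(o['force'],o['gripper_width'],o['gripper_force'])
# knob circle moves: centre, start phi, rows
c=np.array([.5195,-.1533]);p=o['eef_pos'][:2]-c
print(np.linalg.norm(p),np.degrees(np.arctan2(p[1],p[0])))
E
```

```text
[-0.85869536  0.74328701  5.57982095] 0.015569710430472523 19.776814517441608
0.027717278861857257 108.20531350596323
```

View pics/k.png

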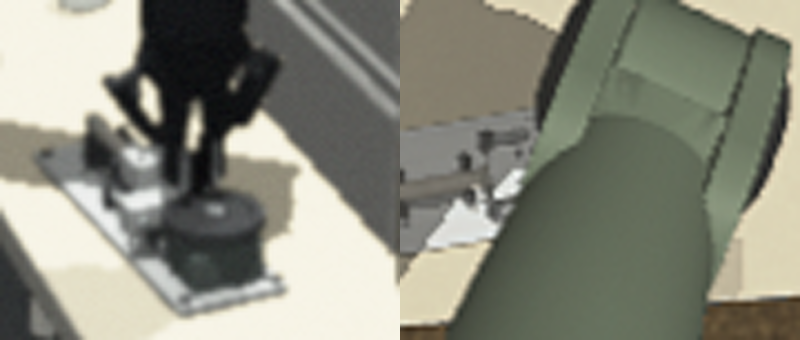

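Emit:
{"op": "play_rows", "data": {"motion": [-6.6, -3.15, 0, 0, -5.55, -4.75, 0, 0, -4.15, -6.0, 0, 0, -2.45, -6.9, 0, 0, -0.6, -7.3, 0, 0, 1.35, -7.2, 0, 0, 3.15, -6.6, 0, 0, 4.75, -5.55, 0, 0]}}

```text
time_s: 9.8
eef_pos: [0.5002, -0.1749, 0.0704]
eef_rot: [-180.0, 0.0, 101.1]
force: [-0.9, 1.4, 5.1]
gripper_width: 0.0157
gripper_force: 19.8
```

```bash
python3 -c "
from h import *
print(get_obs())"
```

```text
{'time_s': 9.8, 'joint_pos': array([-2.72421126e+01,  2.61098712e+01, -2.61855084e+01,  3.77148070e+01,
       -3.21088026e-02,  5.16998293e+01]), 'joint_vel': array([-2.16799135,  4.43537101,  7.93230599,  3.16518749,  0.93403007,
       -2.38569993]), 'joint_torque': array([-3.05747464e-01, -4.33120430e+01,  1.93843943e+01, -5.36536127e-01,
       -2.97588659e-01,  3.25739582e-02]), 'eef_pos': array([ 0.50021396, -0.17494918,  0.07042957]), 'eef_rot': array([-1.79972105e+02,  1.88846500e-02,  1.01058066e+02]), 'force': array([-0.89069439,  1.44949661,  5.14295346]), 'moment': array([0.31428934, 0.04615234, 0.01851986]), 'gripper_force': 19.806619690877483, 'gripper_width': 0.015650969107648523}
```

Emit:
{"op": "play_rows", "data": {"motion": [6.05, -4.15, 0, 0, 6.9, -2.45, 0, 0, 7.3, -0.6, 0, 0, 7.2, 1.35, 0, 0, 6.6, 3.15, 0, 0, 5.55, 4.75, 0, 0, 4.15, 6.05, 0, 0, 2.45, 6.9, 0, 0]}}

```text
time_s: 10.8
eef_pos: [0.5461, -0.16, 0.0704]
eef_rot: [-179.9, 0.1, 101.1]
force: [-3.1, 0.1, 7.5]
gripper_width: 0.0155
gripper_force: 20.0
```

Emit:
{"op": "play_rows", "data": {"motion": [0.6, 7.3, 0, 0, -1.35, 7.2, 0, 0, -3.15, 6.6, 0, 0, -4.75, 5.55, 0, 0, -6.05, 4.15, 0, 0, -6.9, 2.45, 0, 0, -7.3, 0.6, 0, 0, -7.2, -1.35, 0, 0]}}

```text
time_s: 11.8
eef_pos: [0.5108, -0.1269, 0.0705]
eef_rot: [179.9, -0.0, 101.1]
force: [2.9, -2.4, 3.2]
gripper_width: 0.0153
gripper_force: 19.7
```

Emit:
{"op": "play_rows", "data": {"motion": [-6.6, -3.15, 0, 0, -5.55, -4.75, 0, 0, -4.15, -6.0, 0, 0, -2.45, -6.9, 0, 0, -0.35, -1.9, 0, 0, -0.2, -1.95, 0, 0, 0, 0, 0, 0, 0, 0, 0, 0]}}

```text
time_s: 12.8
eef_pos: [0.4911, -0.149, 0.0704]
eef_rot: [179.9, -0.3, 101.2]
force: [0.2, 6.2, 9.1]
gripper_width: 0.0155
gripper_force: 20.2
```

```bash
python3 -c "
from h import *
o=get_obs();print(o['eef_pos'],o['force'],o['moment'],o['gripper_force'])"
```

```text
[ 0.49106681 -0.14902567  0.0703508 ] [0.15331551 6.1566121  9.08331834] [ 1.24042671 -0.23386501  0.04278671] 20.21578900091498
```

Emit:
{"op": "play_rows", "data": {"motion": [0, -1.5, 0, 0, 0, -1.5, 0, 0, 0, 0, 0, 0, 0, 0, 0, 0, 0, 0, 0, 0, 0, 0, 0, 0, 0, 0, 0, 0, 0, 0, 0, 0]}}

```text
time_s: 13.8
eef_pos: [0.491, -0.1492, 0.0703]
eef_rot: [179.8, -0.7, 101.2]
force: [0.6, 13.5, 11.2]
gripper_width: 0.0154
gripper_force: 20.5
```

```bash
python3 -c "
from h import *
o=get_obs();print(o['eef_pos'],o['force'],o['moment'],o['gripper_force'])
c=shot('side'); a=c['image'][215:295,210:300,::-1]
cv2.imwrite('pics/k2.png',cv2.resize(a,(560,500),interpolation=cv2.INTER_CUBIC))"
```

```text
[ 0.49104664 -0.1492363   0.07029792] [ 0.63739891 13.5314389  11.22999488] [ 2.80415165 -0.36686091 -0.01216249] 20.505594543210464
```

View pics/k2.png

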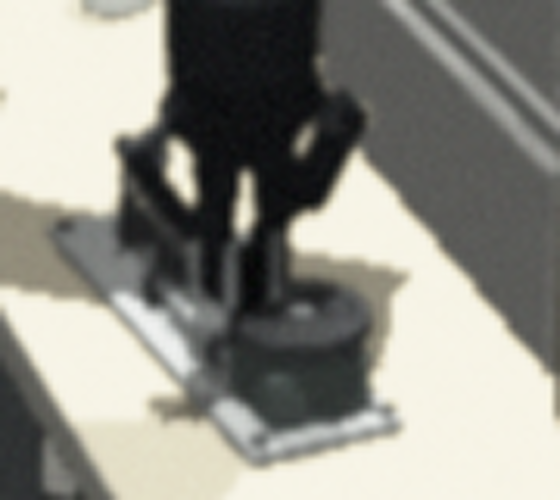

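Emit:
{"op": "play_rows", "data": {"motion": [0, 0, 0, 0, 0, 0, 0, 0, 0, 0, 0, 0, 0, 0, 0, 0, 0, 0, 15, 0, 0, 0, 20, 0, 0, 0, 25, 0, 0, 0, 20, 0], "claw": 0.1}}

```text
time_s: 14.85
eef_pos: [0.4919, -0.1548, 0.1524]
eef_rot: [179.9, 0.1, 101.1]
force: [-0.6, 0.2, -0.7]
gripper_width: 0.047
gripper_force: 0.0
```

Emit:
{"op": "play_rows", "data": {"motion": [0, 20, 0, 0, 0, 30, 0, 0, 0, 30, 0, 0, 0, 30, 0, 0, 0, 30, 0, 0, 0, 20, 0, 0, 0, 7.5, 0, 0, 0, 0, 0, 0]}}

```text
time_s: 15.85
eef_pos: [0.4909, 0.0136, 0.15]
eef_rot: [-180.0, -0.0, 101.2]
force: [0.4, -0.8, 0.4]
gripper_width: 0.0469
gripper_force: 0.0
```

```bash
python3 - <<'E'
from h import *
o=get_obs();print(o['eef_pos'],o['eef_rot'],o['force'],o['gripper_width'])
c=shot('side')
look(c,['column_end_a','crank_grip','wheel_axis'])
d=shot('top')
look(d,['crank_grip','wheel_axis'])
cv2.imwrite('pics/k3.png',np.hstack([cv2.resize(x,(400,340),interpolation=cv2.INTER_CUBIC) for x in(c['image'][215:295,210:300,::-1],d['image'][205:275,250:340,::-1])]))
E
```

```text
[0.49093344 0.01358432 0.14996631] [-1.79958485e+02 -6.69560288e-03  1.01151739e+02] [ 0.4335271  -0.84268528  0.40978589] 0.04694477389565977
14 column_end_a [ 0.5893 -0.3937  0.0014] 0.55 [305. 320.]
14 column_end_a [0.4754 0.0765 0.04  ] 0.4 [228. 241.]
14 crank_grip [0.4757 0.076  0.0394] 0.3 [228. 242.]
14 wheel_axis [ 0.5233 -0.1555  0.0625] 0.75 [259. 264.]
15 crank_grip [ 0.494  -0.1494  0.0833] 0.59 [308. 242.]
15 crank_grip [ 0.5462  0.403  -0.0042] 0.51 [144. 224.]
15 wheel_axis [ 0.5197 -0.1481  0.0612] 0.76 [308. 234.]
15 wheel_axis [0.487  0.0145 0.0392] 0.41 [257. 243.]
```

View pics/k3.png

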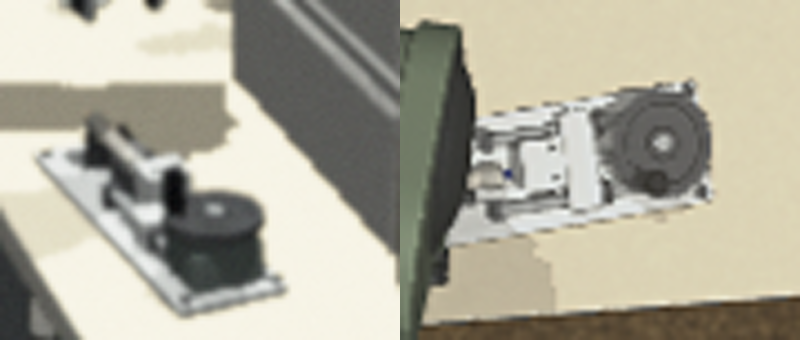

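Emit:
{"op": "play_rows", "data": {"motion": [-4.7, 0, -25, 0, 0, 0, -30, 0, 0, 0, -30, 0, 0, 0, -20, 0, 0, 0, -15, 0, 0, 0, -8, 0, 0, 0, 0, 0, 0, 0, 0, 0]}}

```text
time_s: 17.2
eef_pos: [0.4873, 0.0128, 0.0229]
eef_rot: [179.9, 0.0, 101.1]
force: [0.4, -0.6, -0.0]
gripper_width: 0.047
gripper_force: 0.0
```

Emit:
{"op": "play_rows", "data": {"motion": [0, 0, 0, 0, 0, 0, 0, 0, 0, 0, 0, 0, 0, 0, 0, 0, 0, 0, 0, 0, 0, 0, 0, 0, 0, 0, 0, 0, 0, 0, 0, 0], "claw": -1}}

```text
time_s: 18.2
eef_pos: [0.4872, 0.0129, 0.0227]
eef_rot: [179.9, 0.0, 101.1]
force: [0.6, 0.3, 6.0]
gripper_width: 0.0123
gripper_force: 21.1
```

Emit:
{"op": "play_rows", "data": {"motion": [0, 0, 5, 0, 0, 0, 15, 0, 0, 0, 20, 0, 0, 0, 20, 0, 0, 0, 20, 0, 0, 0, 20, 0, 0, 0, 10, 0, 0, 0, 0, 0]}}

```text
time_s: 19.2
eef_pos: [0.4871, 0.0129, 0.133]
eef_rot: [179.9, 0.0, 101.1]
force: [0.1, 0.1, -1.2]
gripper_width: 0.0124
gripper_force: 20.4
```

```bash
python3 - <<'E'
from h import *
o=get_obs();print(o['eef_pos'],o['force'],o['gripper_width'],o['gripper_force'])
c=shot('side');d=shot('top')
for x in(c,d):look(x,['column_end_a'])
cv2.imwrite('pics/l.png',np.hstack([cv2.resize(x,(400,340),interpolation=cv2.INTER_CUBIC) for x in(c['image'][190:280,200:290,::-1],d['image'][195:275,200:300,::-1])]))
E
```

```text
[0.48712764 0.01287902 0.13303279] [ 0.12604866  0.11078252 -1.20969421] 0.01243286861440335 20.445059649646282
16 column_end_a [ 0.4953 -0.0509  0.1522] 0.53 [242. 225.]
16 column_end_a [0.4733 0.0766 0.1505] 0.41 [227. 212.]
17 column_end_a [ 0.498  -0.0452  0.1511] 0.52 [274. 239.]
17 column_end_a [0.4879 0.0148 0.0009] 0.21 [258. 243.]
```

View pics/l.png

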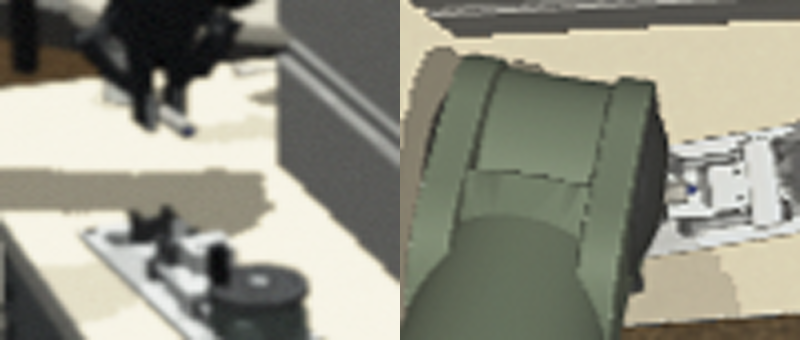

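Emit:
{"op": "play_rows", "data": {"motion": [-4, -10, 0, 10, -4, -10, 0, 10, -4, -10, 0, 10, -4, -12, 0, 10, -4, -12, 0, 10, -4, -12, 0, 10, -4, -12, 0, 10, -4.7, -7.4, 0, 10]}}

```text
time_s: 20.4
eef_pos: [0.4535, -0.0729, 0.1316]
eef_rot: [180.0, -0.1, -178.6]
force: [-0.1, 0.3, -2.6]
gripper_width: 0.0122
gripper_force: 20.4
```

Emit:
{"op": "play_rows", "data": {"motion": [0, 0, 0, 10, 0, 0, -20, 0, 0, 0, -20, 0, 0, 0, -20, 0, 0, 0, -13, 0, 0, 0, 0, 0, 0, 0, 0, 0, 0, 0, 0, 0]}}

```text
time_s: 21.4
eef_pos: [0.4547, -0.0727, 0.0599]
eef_rot: [-180.0, 0.1, -168.9]
force: [-0.1, 0.1, -1.0]
gripper_width: 0.0124
gripper_force: 20.4
```

```bash
python3 - <<'E'
from h import *
o=get_obs();print(o['eef_pos'],o['eef_rot'],o['force'],o['gripper_width'],o['gripper_force'])
c=shot('side');d=shot('top')
for x in(c,d):look(x,['column_end_a'])
cv2.imwrite('pics/p.png',np.hstack([cv2.resize(x,(400,360),interpolation=cv2.INTER_CUBIC) for x in(c['image'][205:285,200:290,::-1],d['image'][205:285,240:330,::-1])]))
E
```

```text
[ 0.45467    -0.07267866  0.05994002] [-1.79960914e+02  6.92400925e-02 -1.68916708e+02] [-0.14085486  0.10369425 -0.95276356] 0.012412104652817758 20.44485834427178
18 column_end_a [ 0.4564 -0.071   0.0674] 0.65 [232. 254.]
18 column_end_a [ 0.512  -0.0651  0.0739] 0.51 [248. 249.]
```

View pics/p.png

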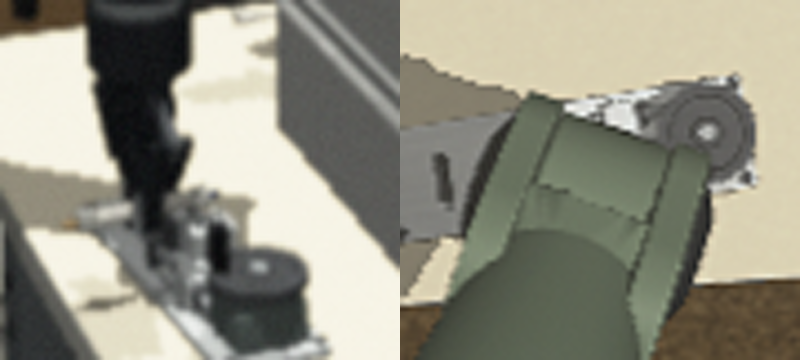

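Emit:
{"op": "play_rows", "data": {"motion": [0, 0, -12, 0, 0, 0, -4, 0, 0, 0, -4, 0, 0, 0, -4, 0, 0, 0, -3, 0, 0, 0, 0, 0, 0, 0, 0, 0, 0, 0, 0, 0]}}

```text
time_s: 22.6
eef_pos: [0.4541, -0.0725, 0.0323]
eef_rot: [-180.0, 0.0, -168.9]
force: [1.0, -0.8, 3.6]
gripper_width: 0.0122
gripper_force: 22.2
```

```bash
cat > tilt.py <<'E'
from h import *
def tilt():
    o=get_obs();print('obs',np.round(o['eef_pos'],4),np.round(o['eef_rot'],1),np.round(o['force'],1),round(o['gripper_force'],1))
    for n in('side','top'):
        c=shot(n)
        for q in('column_end_a','column_end_b'): look(c,[q])
    return c
E
python3 -c "
from tilt import *
tilt()"
```

```text
obs [ 0.4541 -0.0725  0.0323] [-180.     0.  -168.9] [ 1.  -0.8  3.6] 22.2
20 column_end_a [ 0.5049 -0.0628  0.0728] 0.49 [246. 249.]
20 column_end_a [ 0.394  -0.0799  0.0234] 0.39 [213. 270.]
20 column_end_b [ 0.5049 -0.0628  0.0728] 0.49 [246. 249.]
20 column_end_b [ 0.394  -0.0799  0.0234] 0.39 [213. 270.]
21 column_end_a [0.4881 0.0163 0.042 ] 0.33 [256. 243.]
21 column_end_b [0.4881 0.0163 0.042 ] 0.33 [256. 243.]
```

Emit:
{"op": "play_rows", "data": {"motion": [0, 0, -3, 0, 0, 0, -2, 0, 0, 0, 0, 0, 0, 0, 0, 0, 0, 0, 6, 0, 0, 0, 15, 0, 0, 0, 20, 0, 0, 0, 0, 0]}}

```text
time_s: 23.9
eef_pos: [0.4541, -0.0725, 0.0689]
eef_rot: [-180.0, 0.0, -168.9]
force: [-0.1, -0.7, -0.5]
gripper_width: 0.0121
gripper_force: 22.4
```

```bash
cat > est.py <<'E'
from h import *
import collections
def est(n=3):
    o=get_obs();p=o['eef_pos'];g=p+[0,0,.019]
    print('obs',o['time_s'],np.round(p,4),np.round(o['eef_rot'],1),np.round(o['force'],1))
    A=collections.defaultdict(list)
    for i in range(n):
        for nm in('side','top'):
            c=shot(nm)
            for k in landmark_of(c,'column_end_a'):
                v=k['xyz']-g
                if 0.045<np.linalg.norm(v)<0.078: A[nm,'b' if v[2]>0 else 'a'].append(k['xyz'])
    m={k:np.median(v,0) for k,v in A.items()}
    for k,v in m.items(): print(k,len(A[k]),np.round(v,4))
    for nm in('side','top'):
        if (nm,'a') in m and (nm,'b') in m:
            d=m[nm,'b']-m[nm,'a'];print(nm,'len',np.linalg.norm(d),'tilt',np.degrees(np.arctan2(d[2],np.hypot(*d[:2]))),'az',np.degrees(np.arctan2(d[1],d[0])))
    return c
E
python3 -c "
from est import *
est(3)"
```

```text
obs 23.9 [ 0.4541 -0.0725  0.0689] [-180.     0.  -168.9] [-0.1 -0.7 -0.5]
('side', 'a') 3 [ 0.4009 -0.0807  0.0565]
('side', 'b') 3 [ 0.5031 -0.063   0.1144]
side len 0.11878779398574586 tilt 29.171396745329897 az 9.825581119524132
```

Emit:
{"op": "play_rows", "data": {"motion": [0, 0, 25, 0, 0, 0, 35, 0, 5, 30, 24, 0, 5, 40, 0, 0, 5, 45, 0, -1, 5, 45, 0, -1, 5, 45, 0, -1, 5, 45, 0, -1]}}

```text
time_s: 25.5
eef_pos: [0.484, 0.179, 0.1523]
eef_rot: [-180.0, 0.0, -172.9]
force: [-0.5, -0.5, -0.8]
gripper_width: 0.0122
gripper_force: 22.4
```

Emit:
{"op": "play_rows", "data": {"motion": [4.6, 45, 0, -1, 0, 40, 0, 0, 0, 20, 0, 0, 0, 8.8, 0, 0, 0, 0, 0, 0, 0, 0, 0, 0, 0, 0, 0, 0, 0, 0, 0, 0]}}

```text
time_s: 26.5
eef_pos: [0.4888, 0.2908, 0.1524]
eef_rot: [-180.0, 0.0, -174.0]
force: [-0.1, -0.3, -1.2]
gripper_width: 0.0123
gripper_force: 22.4
```

```bash
cat > fin.py <<'E'
from est import *
def fin(n=3):
    o=get_obs();print('obs',o['time_s'],np.round(o['eef_pos'],4),np.round(o['eef_rot'],1),np.round(o['force'],1))
    g=o['eef_pos']+[0,0,.019]
    G=dict(camera_head=[.698,.313,.299],camera_lens=[.622,.304,.254],camera_focus=[.571,.300,.222])
    A=collections.defaultdict(list)
    for i in range(n):
        for nm in('side','top'):
            c=shot(nm)
            for q in ['column_end_a',*G]:
                for k in landmark_of(c,q):
                    x=k['xyz']
                    if q=='column_end_a':
                        v=x-g
                        if .045<np.linalg.norm(v)<.078: A[nm,'b' if v[2]>0 else 'a'].append(x)
                    elif np.linalg.norm(x-G[q])<.015: A[nm,q].append(x)
    for k,v in sorted(A.items()): print(k,len(v),np.round(np.mean(v,0),4),np.round(np.std(v,0),4))
    print(get_obs()['time_s'])
E
python3 - <<'E'
from fin import *
fin(4)
a=shot('side')['image'][120:220,190:310,::-1];b=shot('top')['image'][120:220,100:220,::-1]
cv2.imwrite('pics/f.png',np.hstack([cv2.resize(x,(400,333),interpolation=cv2.INTER_CUBIC) for x in(a,b)]))
E
```

```text
obs 26.5 [0.4888 0.2908 0.1524] [-180.    0. -174.] [-0.1 -0.3 -1.2]Traceback (most recent call last):
  File "<stdin>", line 2, in <module>
  File "fin.py", line 16, in fin
    elif np.linalg.norm(x-G[q])<.015: A[nm,q].append(x)
                        ~^~~~~
TypeError: unsupported operand type(s) for -: 'list' and 'list'
```

```bash
sed -i "s/x=k\['xyz'\]/x=np.array(k['xyz'])/" fin.py
python3 - <<'E'
from fin import *
fin(4)
a=shot('side')['image'][120:220,190:310,::-1];b=shot('top')['image'][120:220,100:220,::-1]
cv2.imwrite('pics/f.png',np.hstack([cv2.resize(x,(400,333),interpolation=cv2.INTER_CUBIC) for x in(a,b)]))
E
```

```text
obs 26.7 [0.4887 0.2912 0.1523] [ 180.     0.  -173.9] [-0.3 -0.8 -1.5]
('side', 'a') 3 [0.4354 0.2855 0.1394] [0.0006 0.0006 0.0006]
('side', 'b') 4 [0.5409 0.2956 0.1996] [0.0015 0.0005 0.0017]
('side', 'camera_focus') 4 [0.5726 0.2994 0.2242] [0.0014 0.0007 0.0009]
('side', 'camera_head') 4 [0.6973 0.314  0.296 ] [0.0018 0.0011 0.0006]
('side', 'camera_lens') 4 [0.6241 0.3054 0.2546] [0.0015 0.0011 0.0015]
('top', 'a') 4 [0.4306 0.2862 0.1396] [0.001  0.0021 0.0005]
('top', 'b') 4 [0.5385 0.2935 0.1993] [0.0004 0.0016 0.0006]
('top', 'camera_head') 4 [0.6994 0.3126 0.2974] [0.0013 0.0018 0.0009]
('top', 'camera_lens') 4 [0.6202 0.3016 0.2549] [0.0013 0.0016 0.0013]
28.7
```

View pics/f.png

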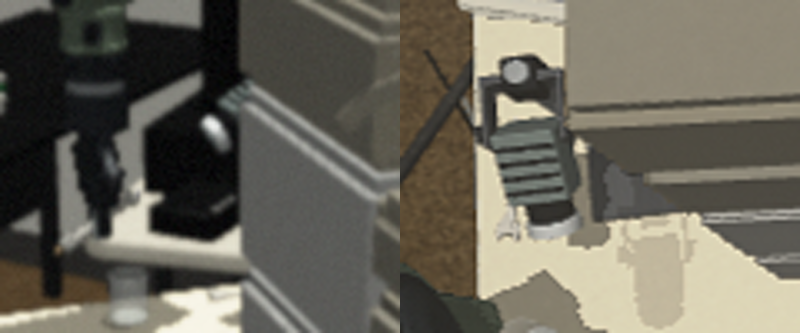

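Emit:
{"op": "play_rows", "data": {"motion": [5, 0.5, 4, 1, 6, 0.5, 5, 0, 6, 0.5, 5, 0, 6, 0.5, 5, 0, 4, 0, 3, 0, 3, 0, 2, 0, 1, 0, 1, 0, 0, 0, 0, 0]}}

```text
time_s: 29.8
eef_pos: [0.5195, 0.2933, 0.1772]
eef_rot: [-180.0, -0.0, -172.9]
force: [-0.5, -0.3, -1.4]
gripper_width: 0.0123
gripper_force: 22.4
```

```bash
python3 - <<'E'
from fin import *
fin(5)
a=shot('side')['image'][120:220,190:310,::-1];b=shot('top')['image'][120:220,100:220,::-1]
cv2.imwrite('pics/f2.png',np.hstack([cv2.resize(x,(400,333),interpolation=cv2.INTER_CUBIC) for x in(a,b)]))
E
```

```text
obs 29.8 [0.5195 0.2933 0.1772] [-180.    -0.  -172.9] [-0.5 -0.3 -1.4]
('side', 'a') 5 [0.466  0.2893 0.1631] [0.0009 0.0013 0.0017]
('side', 'b') 6 [0.5701 0.2978 0.2248] [0.001  0.0015 0.0008]
('side', 'camera_focus') 5 [0.5707 0.2994 0.2224] [0.0006 0.0007 0.0018]
('side', 'camera_head') 5 [0.698  0.3123 0.2956] [0.0018 0.0015 0.0012]
('side', 'camera_lens') 4 [0.6228 0.3048 0.2553] [0.0009 0.0012 0.0009]
('top', 'a') 4 [0.4632 0.2873 0.1652] [0.0013 0.0018 0.0009]
('top', 'b') 4 [0.5685 0.2969 0.2253] [0.0008 0.0005 0.0005]
('top', 'camera_head') 5 [0.6985 0.3124 0.2972] [0.0018 0.0015 0.0012]
('top', 'camera_lens') 4 [0.6206 0.3026 0.2548] [0.0013 0.001  0.0008]
32.3
```

View pics/f2.png

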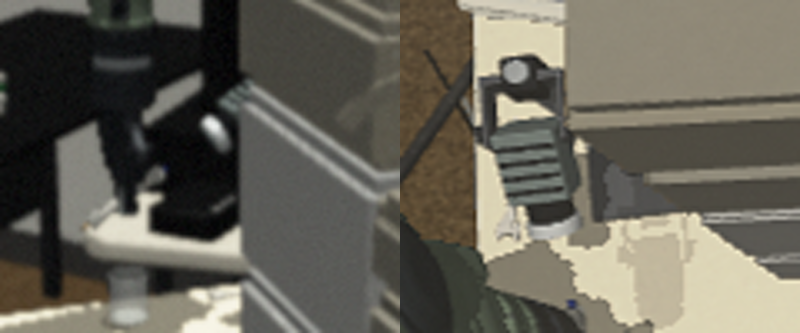

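Emit:
{"op": "play_rows", "data": {"motion": [1, 0, -1, 0, 0, 0, 0, 0, 0, 0, 0, 0, 0, 0, 0, 0, 0, 0, 0, 0, 0, 0, 0, 0, 0, 0, 0, 0, 0, 0, 0, 0]}}

```text
time_s: 33.4
eef_pos: [0.5206, 0.2933, 0.1763]
eef_rot: [180.0, 0.0, -172.9]
force: [0.2, 0.1, -0.5]
gripper_width: 0.0123
gripper_force: 22.4
```

```bash
python3 -c "
from h import *
print(finish_job())"
```

```text
the job is handed in; nothing more can be done
None
```

The job is handed in at about 33 s: the keeper is wound back to its stop, and the arm is holding the short column still with end b at the focus point, within about 2 mm and 1–2° of the line of sight by the camera measurements. I tilted the column in the grip by pressing it on the keeper cap, and the judge's verdict was not shown.

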